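# Open the bench fume filter

## Robot

A 6-joint arm with a two-finger parallel gripper is mounted at the origin on the work surface. World frame = base frame: x ahead of the robot, y to its left, z up, the work surface at z = 0. Lengths are in m, angles in rad, forces in N, time in s.
With the tool pointing down it reaches from about 0.3 to 0.85 m from the base axis. Payload 5.4 kg.
Tool frame: the origin (TCP) lies at the very end of the fingers, on their centre line; the grasp point (between the pads) lies 19 mm behind it; x points along the fingers, z is the direction in which the jaws open and shut, and the axes are right-handed (so a half turn about x gives the same grasp; the last joint's range is limited). The gripper opens to 85 mm and grips with 20 to 120 N. Pads are 22 mm wide; open, the fingers measure 114 mm over their backs; the gripper's body (76 mm by 85 mm) begins 54 mm behind the grasp point. The pads swing forward as they close: fully open they stand 13 mm farther back than shut.
Start: joints at [-1.54, 0.158, 1.597, -0, 1.386, -0.21], TCP at [0.137, -0.558, 0.231] pointing down, gripper open.
Joint ranges: [-2.91, 2.91], [-0.94, 2.29], [0.18, 2.7], [-1.29, 4.43], [0.17, 2.64], [-3, 3]. Speed limits (rad/s): [2.57, 2.57, 3.14, 3.14, 3.14, 3.14].

## Interface

Orientations are given as [roll, pitch, yaw] about the fixed x, y, z axes, in that order (R = Rz(yaw) Ry(pitch) Rx(roll)).
In Python, from rig import monitor, vision, workorder gives the robot as it stands.
- The arm moves only by the tool servo_tool, never from a script. Its argument "deltas" is a list of rows, each a list of 7 numbers: the shift along the tool's x, y, z in units of 25 mm (1.0 is 25 mm), then the turn, a rotation vector about the tool's x, y, z in units of 6 degrees (1.0 is 6 degrees), then the finger opening in mm, from 0 to 85.4. A call has exactly 10 rows; each row shifts and turns the commanded pose from where the row before left it, along the tool's axes as they then stand; what a row does not reach is not made up. A row lasts 1/10 s, in which the tool goes at most 50 mm and 8.59 degrees, less where a joint would pass 70% of its speed; a pose out of reach is approached as far as the arm can. A call is refused whole if a number of a shift passes 1 or a number of a turn 1, either way. A call with a gripper value outside its range is refused whole. The fingers move at their own pace and stop on an object; the grip force is fixed at half the most. Time passes only in rows, so rows that do not move let the fingers close, or fill a call up. It gives the time, the measured TCP pose, the force and the opening at its end, in the units of the state.
- monitor.observe(): the state, without advancing time (a new reading comes with each control period).
- vision.read_camera(name): name is "scene" or "top"; returns the picture (384x512x3 uint8, red, green, blue); there is no depth.
- vision.camera_params(name): a dict with "fx", "fy", "cx", "cy" (pixels), "R" (3x3) and "t" (3): a world point X has camera coordinates R X + t. Camera axes: x right, y down, z forward; pixel columns grow to the right and rows downward; lengths in m; the calibration is good to about 2 mm. A picture is of the moment at which its call begins. camera_params takes no time and is no camera call.
- workorder.sign_off(): hands the job in, once; it reports no verdict.
The state is a dict: "clock": time; "q": joint angles; "qd": joint speeds; "joint_torque": joint torques, N m; "tcp_pos": TCP position; "eef_rot": TCP orientation; "ft_force": force on the tool from outside, world axes, zero at the start; "ft_torque": the same for the moment, N m; "finger_gap": finger opening in m.
Only numpy, scipy, OpenCV 4.12 (cv2) and the standard library are available. Lean on these libraries where they do the work, as an engineer would, in place of code of your own. Each camera call takes 0.05 s, during which the arm holds its last target. There are 200 camera calls.

## Task

Open the fume filter for a cartridge change: press the snap tab all the way in so that its catch lets go of the lid, then push the lid along its guides until the filter well is completely uncovered, and leave it lying flat on the parking deck. Only press and push: never lift or tip the lid, and leave the glassware and other things standing around it where they are.

Things in the scene. Friction and masses are not known exactly. Their poses are not given: they have to be found in the camera images.
- unit: Fume-filter housing: fixed low white box, x -115 to +75, y -148 to +148 mm in its own frame, flat top (seat and deck, level) at z = 50. Origin at table height, z up. Rails 8 mm high run along y, inner faces at x = +-57; back stop at y = -140, end stop (6 high) at y = +137. Outside the -x rail is a 50 mm wide shoulder with the snap tab. The lid opens to the housing's +y.
- well (a point): Centre of the filter well's mouth, at deck height: an opening 90 (x) x 96 (y) mm with a pleated filter in it, at y = -126 to -30 mm in the housing's frame, covered by the lid at first.
- deck (a point): Point on the parking deck, the plain flat top of the housing between the rails on the well's +y side; 62 mm to +y of the housing's origin.
- lid: Lid: loose grey plate 110 (x) x 120 (y) x 8 mm, about 0.2 kg, over the well between the rails (2 mm play). Origin: centre of its underside; axes as the housing's. Shut, it is at y = -78, z = 50 in the housing's frame, blocked by the tab's tooth at its +y edge. Released, a light push slides it to +y; the well is clear once it is past y = +30 (108 mm of travel); the end stop halts it at +77.
- lid_rib (a point): Centre of the top edge of the push rib, an upright bar on the lid, 70 (x) x 8 (y) mm, 16 mm high above the lid's top face; this point is 24 mm above the lid's underside and 10 mm to +y of its centre. On its -y side 66 mm of flat lid are free for a fingertip.
- tab_top (a point): Centre of the top face of the snap tab's press pad, a grey ridged block 32 (x) x 30 (y) mm on the shoulder, 92 mm to -x and 12 mm to -y of the housing's origin. Its top is 20 mm above the deck when out, 12 mm when fully in. A bar runs from it through the rail to a tooth in front of the lid.
- tab (a joint): Travel of the snap tab, m: 0 is out (lid locked), 0.008 is fully in (tooth below the deck, lid free). It is pressed straight down, takes about 6 to 8 N, and stays in when let go.
- stopper: Bystander: dark rubber stopper, 26 mm dia, 26 mm high, standing on the shoulder about 100 mm to -y of the tab. Origin at its underside.
- vial: Bystander: small capped glass vial, 22 mm dia, 42 mm high, standing on the shoulder about 110 mm to +y of the tab. Origin at its underside.
- bottle: Bystander: brown glass bottle, 62 mm dia, 150 mm high, on the table behind the housing (its +x side). Origin at its underside.
- beaker: Bystander: glass beaker, 72 mm dia, 85 mm high, on the table behind the housing. Origin at its underside.
- flask: Bystander: conical glass flask, 72 mm dia, 110 mm high, on the table behind the housing. Origin at its underside.
- dish: Bystander: flat glass dish, 90 mm dia, 16 mm high, on the table beyond one end of the housing. Origin at its underside.
- mortar: Bystander: white ceramic bowl, 84 mm dia, 45 mm high, on the table beyond one end of the housing. Origin at its underside.
Not all that is in view belongs to the job. There is more than one size of the lid; the job needs the largest.

How it is judged:
By the outcome, as a careful person would: the job done as asked, in the order asked, and still so for the second after the job is handed in, with the robot touching nothing.
It also fails if it takes over 42 s, if anything falls off the work surface, if the arm or the gripper's body presses on something with over 40 N, if the wrist force passes 120 N, or if a joint passes its speed limit or range.

## Working session

There is one attempt and no reset: what is moved stays moved. The work goes in short steps, Python scripts to look and compute and a tool call to move; the robot and the scene stay as the last step left them, time stands still between calls to the robot, and variables do not carry over. Pictures are saved under pics/ and viewed, about 8 in all and at most 12, crops included, and the job is handed in when it is done.

Besides the shell and the picture viewer there is one more tool, called after "Request:" by a JSON object that holds its "op" and its "data". servo_tool: Moves the arm, as the interface text tells. Its arguments: {"type":"object","properties":{"deltas":{"type":"array","items":{"type":"array","items":{"type":"number"}}}},"required":["deltas"]}

```bash
ls; mkdir -p pics
python3 - <<'E'
from rig import monitor, vision
import cv2
s=monitor.observe();print(s)
for n in("top","scene"):
    cv2.imwrite(f"pics/{n}0.png",cv2.resize(vision.read_camera(n)[:,:,::-1],(800,600),interpolation=cv2.INTER_CUBIC))
    print(n,vision.camera_params(n))
E
```

```text
pics
{'clock': 0.0, 'q': array([-1.54010602e+00,  1.59052543e-01,  1.59826333e+00, -3.24206385e-05,
        1.38620498e+00, -2.10112440e-01]), 'qd': array([-0.00091585, -0.00026518, -0.00010358,  0.00069721,  0.00122316,
        0.00071816]), 'joint_torque': array([-2.43145740e-03, -3.96010673e+01, -3.31423295e+01, -4.28463545e-04,
        8.49411765e-03, -3.67400651e-05]), 'tcp_pos': array([ 0.13707083, -0.55778844,  0.23029937]), 'eef_rot': array([2.94800105, 1.56886787, 1.61801345]), 'ft_force': array([-0.41597101, -0.12636842, -0.1136551 ]), 'ft_torque': array([ 0.01119242,  0.01016124, -0.01838015]), 'finger_gap': 0.08615316413745984}
top {'fx': 433.736038331035, 'fy': 433.736038331035, 'cx': 254.88378186271416, 'cy': 196.78006363109805, 'R': array([[-0.01871161, -0.9997077 , -0.01530958],
       [-0.98193391,  0.02125838, -0.18802626],
       [ 0.18829676,  0.01151472, -0.98204467]]), 't': array([-5.57103624e-04,  5.70685012e-01,  1.05950522e+00])}
scene {'fx': 390.151275155441, 'fy': 390.151275155441, 'cx': 255.47724748225278, 'cy': 189.1158590089397, 'R': array([[-3.41839468e-01,  9.39758278e-01,  3.96863687e-04],
       [ 7.66824612e-01,  2.79178482e-01, -5.77961408e-01],
       [-5.43254814e-01, -1.97265696e-01, -8.16064000e-01]]), 't': array([ 0.20841841, -0.37659644,  1.22909778])}
```

View pics/top0.png

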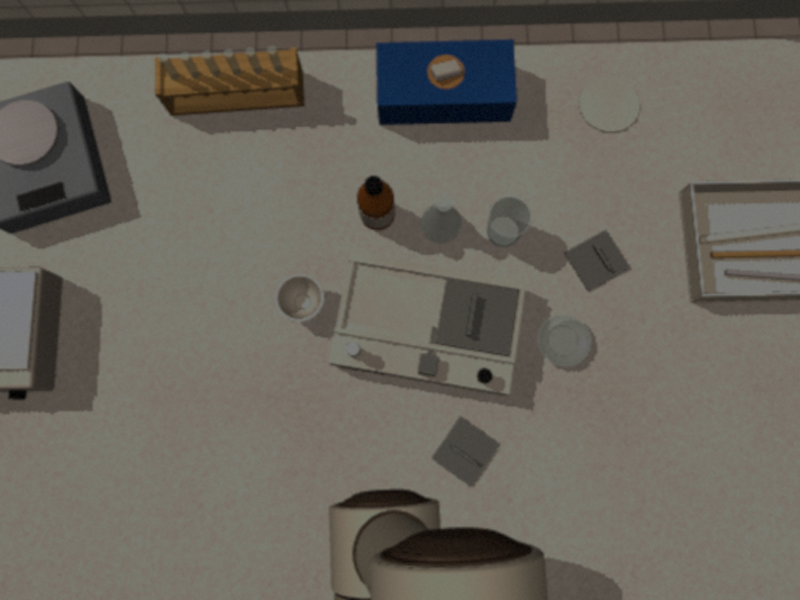

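View pics/scene0.png

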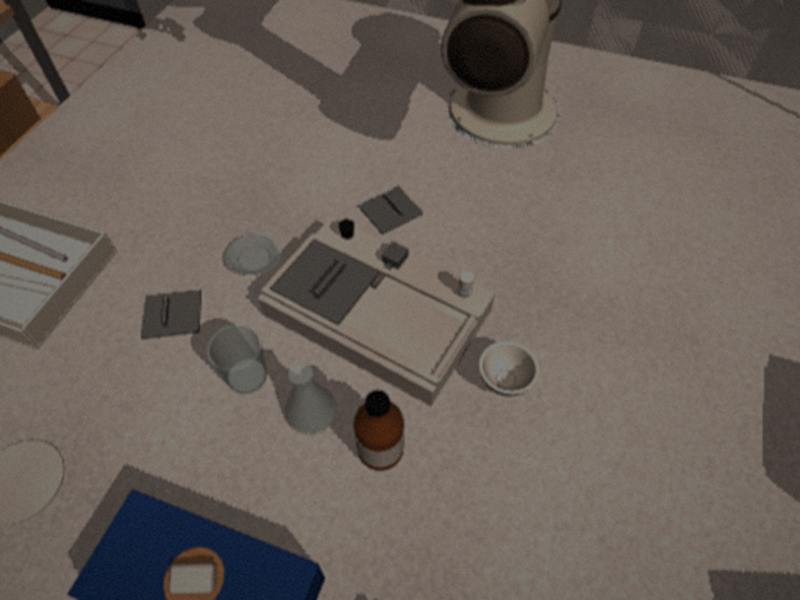

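The top view shows the housing at about (430,325) of 800x600, with the tab at (428,364), the lid at (480,317), the stopper at (485,376) and the vial at (352,350). I'll enlarge it for precise points.

Run:
```python
from rig import vision
import cv2
im=vision.read_camera("top")[:,:,::-1]
c=im[155:265,200:350]
c=cv2.convertScaleAbs(cv2.resize(c,None,fx=5,fy=5,interpolation=cv2.INTER_CUBIC),alpha=1.5)
cv2.imwrite("pics/crop1.png",c)
```

```text
(no output)
```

View pics/crop1.png

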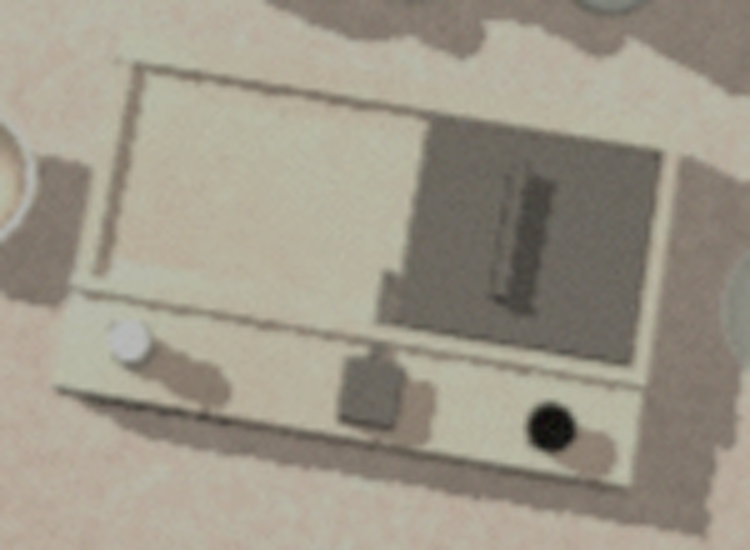

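```bash
cat > h.py <<'E'
import numpy as np
from rig import vision, monitor
from scipy.optimize import least_squares
C=vision.camera_params("top")
def proj(X):
    c=C["R"]@np.asarray(X).T+C["t"][:,None]
    return np.c_[C["fx"]*c[0]/c[2]+C["cx"],C["fy"]*c[1]/c[2]+C["cy"]]
def W(p,P):
    P=np.atleast_2d(P)/1000.; c,s=np.cos(p[2]),np.sin(p[2])
    return np.c_[p[0]+c*P[:,0]-s*P[:,1],p[1]+s*P[:,0]+c*P[:,1],P[:,2]]
def crop(px): return (np.asarray(px)+.5)/5-.5+[200,155]
def tocrop(u): return (u+.5-[200,155])*5-.5
E
cat > fit.py <<'E'
from h import *
M=[(-115,148,50),(-115,-148,50),(55,-138,58),(-55,-138,58)]
px=crop([(53,388),(632,487),(665,150),(632,363)])
r=least_squares(lambda p:(proj(W(p,M))-px).ravel(),[.5,-.05,-.1])
p=r.x;print(p,r.fun.reshape(-1,2)*5)
N=dict(tab=(-92,-12,70),rib=(0,-68,74),stop=(-92,-112,76),vial=(-92,98,92),lidNE=(55,-18,58),lidNW=(-55,-18,58),rail=(57,137,50))
for k,v in N.items(): print(k,W(p,v)[0].round(4),tocrop(proj(W(p,v)))[0].round(0))
s=monitor.observe()
from scipy.spatial.transform import Rotation as R
print(R.from_euler('xyz',s['eef_rot']).as_matrix().round(3)); np.save('p.npy',p)
E
python3 fit.py
```

```text
[ 0.56786618 -0.06460243 -0.18908112] [[ 1.72698185 -1.14743785]
 [ 0.96069304 -1.39797736]
 [-2.89407635  2.65137137]
 [ 0.17985468  0.09395937]]
tab [ 0.4753 -0.0591  0.07  ] [374. 391.]
rib [ 0.5551 -0.1314  0.074 ] [514. 229.]
stop [ 0.4565 -0.1573  0.076 ] [575. 424.]
vial [0.4959 0.0489 0.092 ] [154. 349.]
lidNE [ 0.6185 -0.0926  0.058 ] [431. 115.]
lidNW [ 0.5105 -0.0719  0.058 ] [397. 324.]
rail [0.6496 0.0592 0.05  ] [137.  67.]
[[ 0.     0.971  0.238]
 [ 0.001  0.238 -0.971]
 [-1.     0.    -0.001]]
```

The fit is good to about 1 mm, and the predicted tab, lid and rib positions match the picture. Next I move above the tab with the fingers closing.

Request:
{"op": "servo_tool", "data": {"deltas": [[0, 0.9, -0.8, 0, 0, 0, 0], [0, 0.9, -0.8, 0, 0, 0, 0], [0, 0.9, -0.8, 0, 0, 0, 0], [0, 0.9, -0.8, 0, 0, 0, 0], [0, 0.9, -0.8, 0, 0, 0, 0], [0, 0.9, -0.8, 0, 0, 0, 0], [0, 0.9, -0.8, 0, 0, 0, 0], [0, 0.9, -0.8, 0, 0, 0, 0], [0, 0.9, -0.8, 0, 0, 0, 0], [0, 0.9, -0.8, 0, 0, 0, 0]]}}

```text
clock: 1.15
tcp_pos: [0.3083, -0.3093, 0.231]
eef_rot: [3.129, 1.57, 1.799]
ft_force: [1.3, 0.6, 0.3]
finger_gap: 0.0002
```

Request:
{"op": "servo_tool", "data": {"deltas": [[0, 0.9, -0.8, 0, 0, 0, 0], [0, 0.9, -0.8, 0, 0, 0, 0], [0, 0.9, -0.8, 0, 0, 0, 0], [0, 0.9, -0.8, 0, 0, 0, 0], [0, 0.9, -0.8, 0, 0, 0, 0], [0, 0.9, -0.8, 0, 0, 0, 0], [0, 0.9, -0.8, 0, 0, 0, 0], [0, 0.9, -0.8, 0, 0, 0, 0], [0, 0.9, -0.8, 0, 0, 0, 0], [0, 0.6, -0.8, 0, 0, 0, 0]]}}

```text
clock: 2.15
tcp_pos: [0.4721, -0.0631, 0.2311]
eef_rot: [-2.906, 1.57, 2.048]
ft_force: [-0.1, -0.3, -0.6]
finger_gap: 0.0003
```

Request:
{"op": "servo_tool", "data": {"deltas": [[0.4, 0, 0, 0.5, 0, 0, 0], [0.4, 0, 0, 0.5, 0, 0, 0], [0.4, 0, 0, 0.5, 0, 0, 0], [0.4, 0, 0, 0.5, 0, 0, 0], [0.4, 0, 0, 0.5, 0, 0, 0], [0.4, 0, 0, 0.5, 0, 0, 0], [0.4, 0, 0, 0.5, 0, 0, 0], [0.4, 0, 0, 0.5, 0, 0, 0], [0, 0, 0, 0.1, 0, 0, 0], [0, 0, 0, 0, 0, 0, 0]]}}

```text
clock: 3.15
tcp_pos: [0.4713, -0.0644, 0.1513]
eef_rot: [-1.791, 1.57, 2.734]
ft_force: [-0.2, 1.0, -0.1]
finger_gap: 0.0
```

Request:
{"op": "servo_tool", "data": {"deltas": [[0.4, 0.12, -0.24, 0, 0, 0, 0], [0.4, 0, 0, 0, 0, 0, 0], [0.4, 0, 0, 0, 0, 0, 0], [0.4, 0, 0, 0, 0, 0, 0], [0.4, 0, 0, 0, 0, 0, 0], [0.4, 0, 0, 0, 0, 0, 0], [0.2, 0, 0, 0, 0, 0, 0], [0.1, 0, 0, 0, 0, 0, 0], [0.1, 0, 0, 0, 0, 0, 0], [0, 0, 0, 0, 0, 0, 0]]}}

```text
clock: 4.15
tcp_pos: [0.4756, -0.0591, 0.0813]
eef_rot: [1.425, 1.571, -0.335]
ft_force: [-0.6, 0.8, 0.2]
finger_gap: -0.0002
```

Run:
```python
from rig import vision
import cv2
im=vision.read_camera("scene")[:,:,::-1]
c=im[120:270,150:350]
cv2.imwrite("pics/s1.png",cv2.convertScaleAbs(cv2.resize(c,None,fx=4,fy=4,interpolation=cv2.INTER_CUBIC),alpha=1.5))
```

```text
(no output)
```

View pics/s1.png

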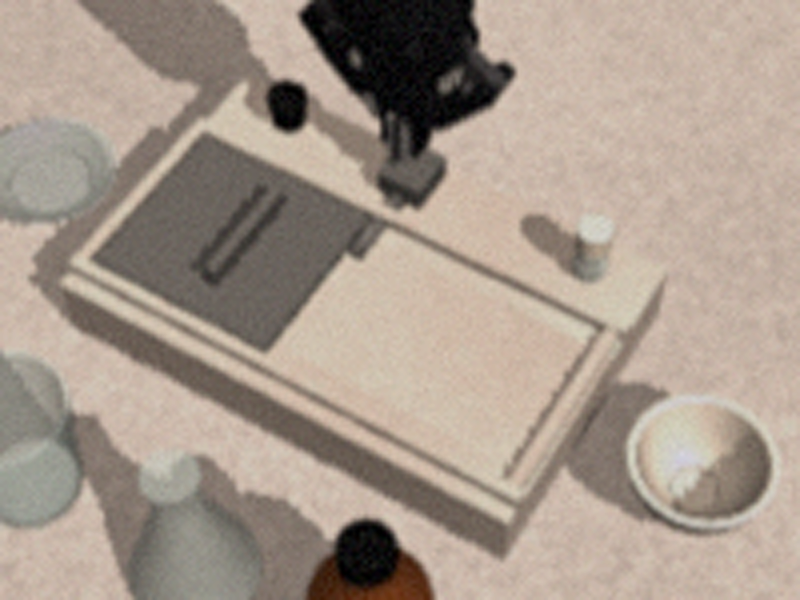

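The fingertips at (405,145) sit just above the pad at (412,175). The tooth at (365,237) still blocks the lid. I'll press now.

Request:
{"op": "servo_tool", "data": {"deltas": [[0.2, 0, 0, 0, 0, 0, 0], [0.1, 0, 0, 0, 0, 0, 0], [0.1, 0, 0, 0, 0, 0, 0], [0.1, 0, 0, 0, 0, 0, 0], [0.1, 0, 0, 0, 0, 0, 0], [0.06, 0, 0, 0, 0, 0, 0], [0.06, 0, 0, 0, 0, 0, 0], [0.04, 0, 0, 0, 0, 0, 0], [0, 0, 0, 0, 0, 0, 0], [0, 0, 0, 0, 0, 0, 0]]}}

```text
clock: 5.2
tcp_pos: [0.4755, -0.0591, 0.0625]
eef_rot: [-1.541, 1.57, 2.983]
ft_force: [-2.8, 0.7, 4.7]
finger_gap: -0.0001
```

Request:
{"op": "servo_tool", "data": {"deltas": [[0.04, 0, 0, 0, 0, 0, 0], [0.04, 0, 0, 0, 0, 0, 0], [0, 0, 0, 0, 0, 0, 0], [0, 0, 0, 0, 0, 0, 0], [0, 0, 0, 0, 0, 0, 0], [0, 0, 0, 0, 0, 0, 0], [0, 0, 0, 0, 0, 0, 0], [0, 0, 0, 0, 0, 0, 0], [0, 0, 0, 0, 0, 0, 0], [0, 0, 0, 0, 0, 0, 0]]}}

```text
clock: 6.2
tcp_pos: [0.4756, -0.0591, 0.0619]
eef_rot: [-1.436, 1.57, 3.088]
ft_force: [-8.3, 2.3, 17.7]
finger_gap: -0.0002
```

It is fully in: the force rises at z 0.062, as expected. I'll lift and move behind the rib.

Request:
{"op": "servo_tool", "data": {"deltas": [[-0.6, 0, 0, 0, 0, 0, 0], [-0.6, 0, 0, 0, 0, 0, 0], [-0.6, 0, 0, 0, 0, 0, 0], [0, 0.6, 0.6, 0, 0, 0, 0], [0, 0.6, 0.6, 0, 0, 0, 0], [0, 0.6, 0.6, 0, 0, 0, 0], [0, 0.6, 0.6, 0, 0, 0, 0], [0, 0.6, 0.6, 0, 0, 0, 0], [0, 0.6, 0.6, 0, 0, 0, 0], [0, 0, 0, 0, 0, 0, 0]]}}

```text
clock: 7.2
tcp_pos: [0.5482, -0.1664, 0.1053]
eef_rot: [1.104, 1.569, -0.658]
ft_force: [0.0, 0.7, -0.2]
finger_gap: 0.0002
```

```bash
cat > look.py <<'E'
import sys,cv2
from h import *
p=np.load('p.npy'); q=monitor.observe()['tcp_pos']; c,s=np.cos(p[2]),np.sin(p[2]); d=q[:2]-p[:2]
print("tcp in housing mm",1e3*(c*d[0]+s*d[1]),1e3*(-s*d[0]+c*d[1]),1e3*q[2])
im=vision.read_camera("scene")[:,:,::-1][120:270,150:350]
cv2.imwrite(sys.argv[1],cv2.convertScaleAbs(cv2.resize(im,None,fx=4,fy=4,interpolation=cv2.INTER_CUBIC),alpha=1.5))
E
python3 look.py pics/s2.png
```

```text
tcp in housing mm -0.16320411481609773 -103.6802548556892 105.27630224628766
```

View pics/s2.png

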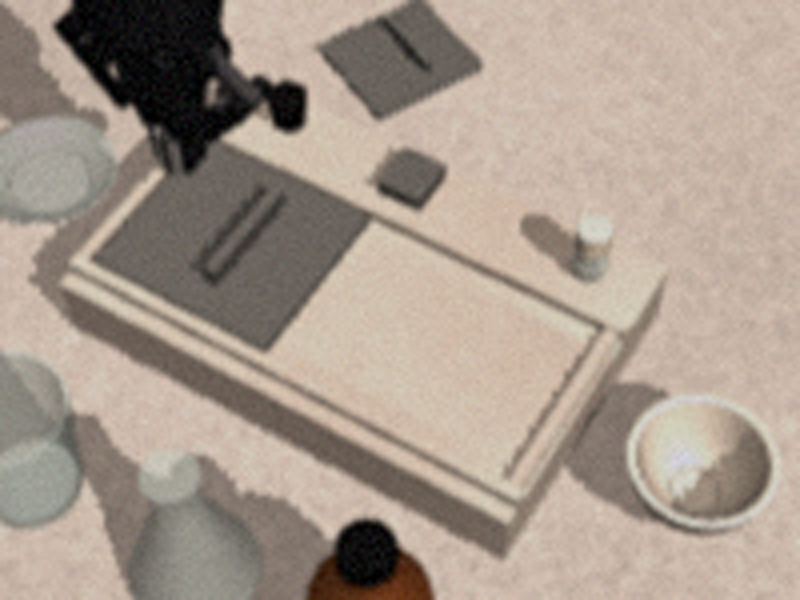

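The tooth has disappeared from the lid's edge, the tab is in, and the stopper and vial are unmoved. I'll descend and push.

Request:
{"op": "servo_tool", "data": {"deltas": [[0.3, 0, 0, 0, 0, 0, 0], [0.3, 0, 0, 0, 0, 0, 0], [0.3, 0, 0, 0, 0, 0, 0], [0.3, 0, 0, 0, 0, 0, 0], [0.25, 0, 0, 0, 0, 0, 0], [0.2, 0, 0, 0, 0, 0, 0], [0, 0, -0.15, 0, 0, 0, 0], [0, 0, -0.15, 0, 0, 0, 0], [0, 0, -0.15, 0, 0, 0, 0], [0, 0, -0.15, 0, 0, 0, 0]]}}

```text
clock: 8.25
tcp_pos: [0.5502, -0.1493, 0.0645]
eef_rot: [1.328, 1.57, -0.432]
ft_force: [-0.4, -0.1, -0.2]
finger_gap: 0.0002
```

Request:
{"op": "servo_tool", "data": {"deltas": [[0, 0, -0.15, 0, 0, 0, 0], [0, 0, -0.15, 0, 0, 0, 0], [0, 0, -0.2, 0, 0, 0, 0], [0, 0, -0.2, 0, 0, 0, 0], [0, 0, -0.2, 0, 0, 0, 0], [0, 0, -0.2, 0, 0, 0, 0], [0, 0, -0.2, 0, 0, 0, 0], [0, 0, -0.2, 0, 0, 0, 0], [0, 0, -0.2, 0, 0, 0, 0], [0, 0, -0.2, 0, 0, 0, 0]]}}

```text
clock: 9.25
tcp_pos: [0.5589, -0.1027, 0.0642]
eef_rot: [0.907, 1.571, -0.852]
ft_force: [-1.0, -2.1, 1.4]
finger_gap: -0.0002
```

Request:
{"op": "servo_tool", "data": {"deltas": [[0, 0, -0.2, 0, 0, 0, 0], [0, 0, -0.2, 0, 0, 0, 0], [0, 0, -0.2, 0, 0, 0, 0], [0, 0, -0.2, 0, 0, 0, 0], [0, 0, -0.2, 0, 0, 0, 0], [0, 0, -0.2, 0, 0, 0, 0], [0, 0, -0.2, 0, 0, 0, 0], [0, 0, -0.2, 0, 0, 0, 0], [0, 0, -0.2, 0, 0, 0, 0], [0, 0, -0.2, 0, 0, 0, 0]]}}

```text
clock: 10.25
tcp_pos: [0.5683, -0.0535, 0.0641]
eef_rot: [1.007, 1.571, -0.752]
ft_force: [0.0, -2.9, 2.6]
finger_gap: 0.0001
```

Request:
{"op": "servo_tool", "data": {"deltas": [[0, 0, -0.2, 0, 0, 0, 0], [0, 0, -0.2, 0, 0, 0, 0], [0, 0, -0.2, 0, 0, 0, 0], [0, 0, -0.2, 0, 0, 0, 0], [0, 0, -0.2, 0, 0, 0, 0], [0, 0, -0.2, 0, 0, 0, 0], [0, 0, -0.1, 0, 0, 0, 0], [0, 0, -0.1, 0, 0, 0, 0], [0, 0, 0, 0, 0, 0, 0], [0, 0, 0, 0, 0, 0, 0]]}}

```text
clock: 11.25
tcp_pos: [0.5746, -0.0192, 0.0639]
eef_rot: [-2.866, 1.57, 1.658]
ft_force: [0.1, -0.5, 1.8]
finger_gap: 0.0
```

```bash
python3 look.py pics/s3.png
```

```text
tcp in housing mm -1.88745547806909 45.9114505296259 63.896132827265
```

View pics/s3.png

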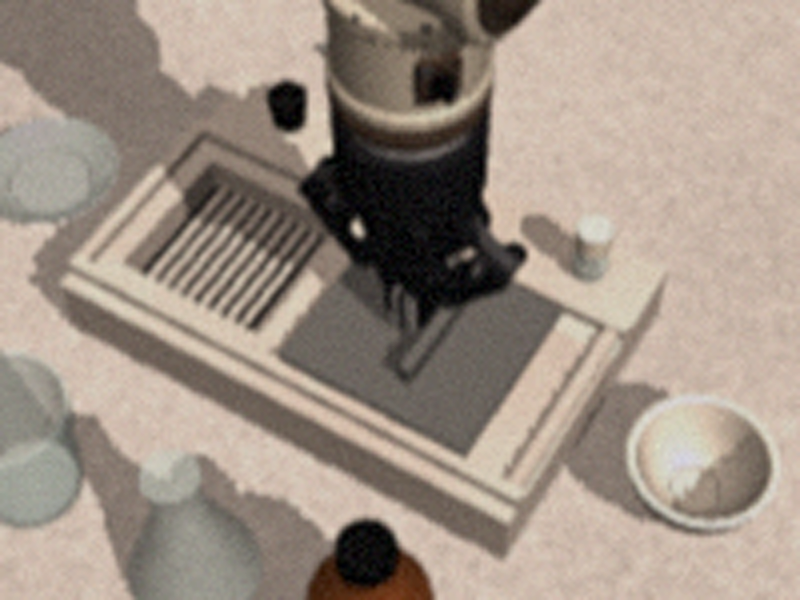

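The well is uncovered, with a deck strip visible between it and the lid. I'll back off from the rib, rise and swing clear.

Request:
{"op": "servo_tool", "data": {"deltas": [[0, 0, 0.2, 0, 0, 0, 0], [0, 0, 0.2, 0, 0, 0, 0], [-0.4, 0, 0, 0, 0, 0, 0], [-0.8, 0, 0, 0, 0, 0, 0], [-0.9, 0, 0, 0, 0, 0, 0], [-0.9, 0, 0, 0, 0, 0, 0], [-0.9, 0, 0, 0, 0, 0, 0], [-0.9, 0, 0, 0, 0, 0, 0], [-0.6, 0, 0, 0, 0, 0, 0], [0, 0, 0, 0, 0, 0, 0]]}}

```text
clock: 12.3
tcp_pos: [0.5744, -0.0297, 0.2021]
eef_rot: [1.528, 1.565, -0.232]
ft_force: [0.3, 0.7, 1.0]
finger_gap: -0.0001
```

Request:
{"op": "servo_tool", "data": {"deltas": [[0, -0.5, 0.8, 0, 0, 0, 0], [0, -0.5, 0.9, 0, 0, 0, 0], [0, -0.5, 0.9, 0, 0, 0, 0], [0, -0.5, 0.9, 0, 0, 0, 0], [0, -0.5, 0.9, 0, 0, 0, 0], [0, -0.5, 0.9, 0, 0, 0, 0], [0, -0.5, 0.9, 0, 0, 0, 0], [0, -0.5, 0.9, 0, 0, 0, 0], [0, -0.5, 0.9, 0, 0, 0, 0], [0, 0, 0, 0, 0, 0, 0]]}}

```text
clock: 13.3
tcp_pos: [0.423, -0.2059, 0.1978]
eef_rot: [-1.761, 1.569, 2.76]
ft_force: [0.6, 0.6, 0.2]
finger_gap: -0.0002
```

```bash
python3 look.py pics/s4.png
python3 - <<'E'
from h import *
import cv2
p=np.load('p.npy')
im=vision.read_camera("top")[:,:,::-1].copy()
c=cv2.convertScaleAbs(cv2.resize(im[155:265,200:350],None,fx=5,fy=5,interpolation=cv2.INTER_CUBIC),alpha=1.5)
for y in(30,55,77):
    print(y,tocrop(proj(W(p,[(55,y-60,58),(-55,y-60,58),(55,y+60,58)]))).round(0).tolist())
cv2.imwrite("pics/t4.png",c)
E
```

```text
tcp in housing mm -115.76837299812875 -166.0311771902486 197.77538190486197
30 [[454.0, 119.0], [420.0, 327.0], [225.0, 81.0]]
55 [[406.0, 111.0], [371.0, 319.0], [177.0, 73.0]]
77 [[364.0, 104.0], [329.0, 312.0], [135.0, 67.0]]
```

View pics/t4.png

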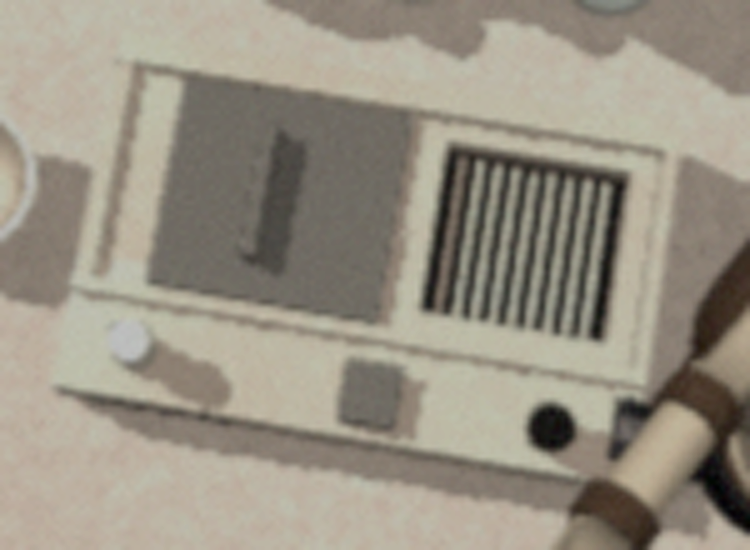

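View pics/s4.png

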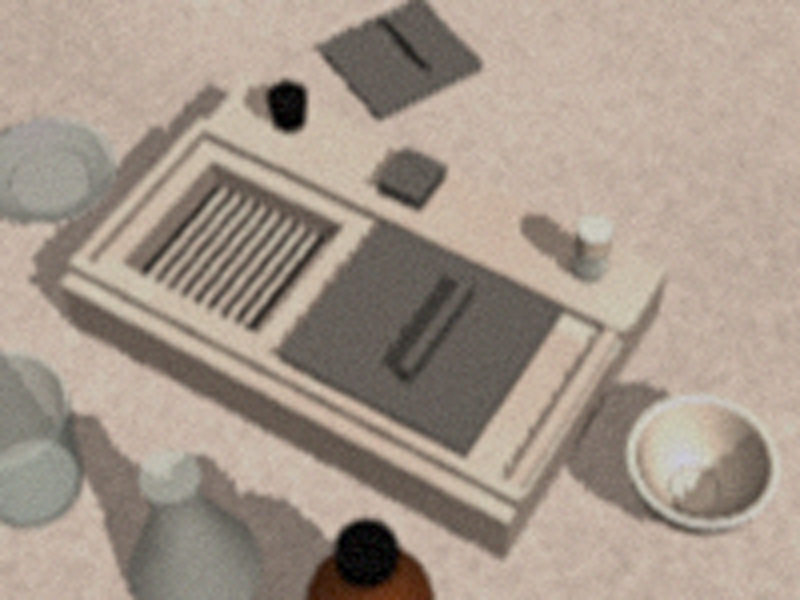

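The lid's far corners are at (183,75) and (415,113) in the top crop, which puts the lid at about y = +52 mm and flat between the rails. The well, at (435–628, 145–340), is fully open. The tab is down, and the stopper (550,427) and vial (130,342) are where they were.

```bash
python3 -c "
from rig import workorder; print(workorder.sign_off())"
```

```text
the job is handed in; nothing more can be done
None
```

The fume filter is open and the job is handed in, after about 13.5 s of robot time.

- **Tab:** I pressed it with closed fingertips until it bottomed out. The tip stopped at z = 0.062 m as expected, the vertical force was 17.7 N, and the tooth disappeared from view.
- **Lid:** I pushed it by its rib to about y = +52 mm in the housing's frame (it needed to pass +30 mm), with 2–3 N of force while pushing. I then backed off and moved the arm clear.
- **Last pictures:** The well is fully uncovered, the lid lies flat between the rails, and the tab is still in. The stopper, vial, dish and mortar look unmoved. The bottle, flask and beaker are only partly in the final crops, but what shows of them has not moved. No check failed or disagreed.

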